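# Pack a food parcel tray

### The job

Pack the parcel tray for one household: stand the tall can, the tall drink carton and the tall narrow box upright in the tray, each in the cell whose hole is cut to its shape, right down on the tray floor. Set them down, do not drop them in. The short can, short carton and short box are for another parcel: leave them standing where they are.

Things in the scene. Friction and masses are not known exactly. Their poses are not given: they have to be found in the camera images.
- tray: shallow blue parcel tray, fast to the table: 296 mm along its x, 94 mm along its y, walls 4 mm thick and 20 mm high, floor 4 mm thick. Origin at the centre of its underside, z up. It holds three cardboard cells in a row along its x, 96 mm apart centre to centre, in an order that changes from start to start.
- cell_can: cell for the can: a cardboard plate 94 x 84 mm and 14 mm thick lying fast on the tray floor, with a round hole 69 mm in diameter right through it, showing the blue tray floor. Origin at the centre of the hole, on the tray floor (where the thing is to stand; 4 mm above the table). Its x and y are the tray's, z up.
- cell_carton: cell for the carton: a cardboard plate 94 x 84 mm and 14 mm thick lying fast on the tray floor, with a nearly square hole 64 mm along the cell's x and 54 mm along its y right through it, showing the blue tray floor. Origin at the centre of the hole, on the tray floor (where the thing is to stand; 4 mm above the table). Its x and y are the tray's, z up.
- cell_box: cell for the box: a cardboard plate 94 x 84 mm and 14 mm thick lying fast on the tray floor, with a long narrow hole 82 mm along the cell's x and 46 mm along its y right through it, showing the blue tray floor. Origin at the centre of the hole, on the tray floor (where the thing is to stand; 4 mm above the table). Its x and y are the tray's, z up.
- can_center (a point): the TALL can: round can with bare steel ends, a paper label and a band round its middle, diameter 53 mm, 84 mm tall, standing upright and loose on the table, about 200 g (may vary by a third). The point is its centre, half-way up (42 mm above its foot); z up.
- carton_center (a point): the TALL carton: white drink carton, a rectangular block 48 mm along its own x and 38 mm along its own y, with a printed band low down, 88 mm tall, standing upright and loose on the table, about 160 g (may vary by a third). The point is its centre, half-way up (44 mm above its foot); z up.
- box_center (a point): the TALL box: narrow brown cardboard packet (tea box), a rectangular block 66 mm along its own x and 30 mm along its own y, with a printed band round its upper half, 80 mm tall, standing upright and loose on the table, about 100 g (may vary by a third). The point is its centre, half-way up (40 mm above its foot); z up.
- short_can_center (a point): the SHORT can, to be left where it is: same print and same footprint as the tall one but only 50 mm tall, standing loose on the table. The point is its centre, half-way up.
- short_carton_center (a point): the SHORT carton, to be left where it is: same print and same footprint as the tall one but only 52 mm tall, standing loose on the table. The point is its centre, half-way up.
- short_box_center (a point): the SHORT box, to be left where it is: same print and same footprint as the tall one but only 48 mm tall, standing loose on the table. The point is its centre, half-way up.
Things that resemble listed ones, but are neither listed nor needed, are in the scene too. Leave any purple look-alike of the cell_carton alone. Leave any green look-alike of the cell_can alone.

How it is judged:
By the outcome, as a careful person would: the job done as asked, in the order asked, and still so for the second after the job is handed in, with the robot touching nothing.
It also fails if it takes over 90 s, if anything falls off the work surface, if the arm or the gripper's body presses on something with over 40 N, if the wrist force passes 120 N, or if a joint passes its speed limit or range.

### The arm

A 6-joint arm with a two-finger parallel gripper is mounted at the origin on the work surface. World frame = base frame: x ahead of the robot, y to its left, z up, the work surface at z = 0. Lengths are in m, angles in degrees, forces in N, time in s.
With the tool pointing down it reaches from about 0.3 to 0.75 m from the base axis. Payload 8.5 kg.
Tool frame: the origin (TCP) lies on the mounting face of the last link; the fingertips stand 173 mm ahead of it and the grasp point (between the pads) lies 155 mm ahead of it (env.tips_ahead is the distance from the TCP to the fingertips, in m); z points along the fingers, x is the direction in which the jaws open and shut, and the axes are right-handed (so a half turn about z gives the same grasp; the last joint's range is limited). The gripper opens to 85 mm and grips with 20 to 120 N. Pads are 22 mm wide; open, the fingers measure 114 mm over their backs; the gripper's body (76 mm by 85 mm) begins 54 mm behind the grasp point. The pads swing forward as they close: fully open they stand 13 mm farther back than shut.
Start: joints at [-12.336, 21.807, 74.336, -0, 83.858, -12.336], TCP at [0.55, 0, 0.405] pointing down, gripper open.
Joint ranges: [-178.18, 178.18], [-50.72, 133.34], [12.68, 142.11], [-81.47, 261.47], [9.98, 163.14], [-165.26, 165.26]. Speed limits (degrees/s): [136.94, 136.94, 180, 180, 180, 180].

### API

Orientations are given as a 3x3 rotation matrix whose columns are the frame's x, y, z axes.
In Python, from rig import env gives the robot as it stands. The module is installed in compiled form; this text tells all that it offers.
- The arm moves only by the tool step_arm, never from a script. Its argument "increments" is a list of rows, each an object of numbers: "x", "y", "z": the shift along the tool's x, y, z in cm; "wx", "wy", "wz": the turn, a rotation vector about the tool's x, y, z in rad; "gripper": the finger opening in cm, from 0 to 8.54. A call has 1 to 20 rows; each row shifts and turns the commanded pose from where the row before left it, along the tool's axes as they then stand; what a row does not reach is not made up. A row lasts 1/10 s, in which the tool goes at most 50 mm and 8.59 degrees, less where a joint would pass 70% of its speed; a pose out of reach is approached as far as the arm can. A call with a gripper value outside its range is refused whole. The fingers move at their own pace and stop on an object; "newtons" is the grip in N (left out, the last holds). Time passes only in rows, so rows that do not move let the fingers close. It gives the time, the measured TCP pose, the force and the opening at its end, in the units of the state.
- env.observe(): the state, without advancing time (a new reading comes with each control period).
- env.get_image(name): name is "scene" or "side" or "wrist"; returns a dict with "color" (384x512x3 uint8, blue, green, red), "camera_matrix" (3x3 intrinsics, pixels), "rvec" (rotation vector, rad) and "tvec" (3), from world to camera coordinates, as OpenCV has them. Camera axes: x right, y down, z forward; pixel columns grow to the right and rows downward; lengths in m; the calibration is good to about 2 mm. A picture is of the moment at which its call begins. There is no depth.
- env.close_job(): hands the job in, once; it reports no verdict.
The state is a dict: "time_s": time; "q": joint angles; "qvel": joint speeds; "joint_efforts": joint torques, N m; "position": TCP position; "tool_rot": TCP orientation; "ft_force": force on the tool from outside, world axes, zero at the start; "wrist_torque": the same for the moment, N m; "grip_width": finger opening in m.
Only numpy, scipy, OpenCV 4.12 (cv2) and the standard library are available. Lean on these libraries where they do the work, as an engineer would, in place of code of your own. Each camera call takes 0.05 s, during which the arm holds its last target. There are 200 camera calls.

## Working session

There is one attempt and no reset: what is moved stays moved. The work goes in short steps, Python scripts to look and compute and a tool call to move; the robot and the scene stay as the last step left them, time stands still between calls to the robot, and variables do not carry over. Pictures are saved under pics/ and viewed, about 12 in all and at most 16, crops included, and the job is handed in when it is done.

Besides the shell and the picture viewer there is one more tool, called after "Emit:" as name(argument=value, ...), one argument or row to a line, values as JSON. step_arm: Moves the arm, as the interface text tells. Its arguments: {"type":"object","properties":{"increments":{"type":"array"},"newtons":{"type":"number"}},"required":["increments"]}

```bash
mkdir -p pics
python3 - <<'E'
from rig import env
import cv2,numpy as np
for n in ["scene","side","wrist"]:
    d=env.get_image(n); cv2.imwrite(f"pics/{n}0.png",d["color"]); np.savez(f"pics/{n}0.npz",**d)
    R=cv2.Rodrigues(d["rvec"])[0]; print(n,(-R.T@np.ravel(d["tvec"])).round(3),R[2].round(2),d["camera_matrix"][0,0])
im=[cv2.imread(f"pics/{n}0.png") for n in ["scene","side"]]
print(env.observe()["time_s"])
E
```

```text
scene [1.337 0.105 0.733] [-0.8  -0.05 -0.6 ] 353.241414124301
side [-0.422 -0.772  0.85 ] [ 0.6   0.58 -0.55] 493.4965598369388
wrist [0.551 0.08  0.374] [-0.   -0.32 -0.95] 304.32833219094226
0.15
```

View pics/scene0.png

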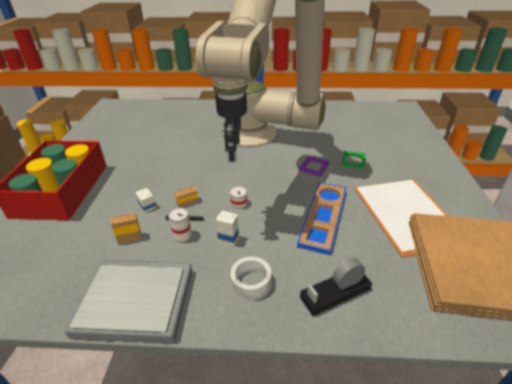

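View pics/side0.png

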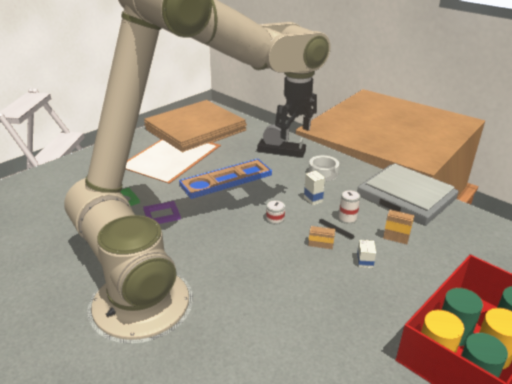

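View pics/wrist0.png

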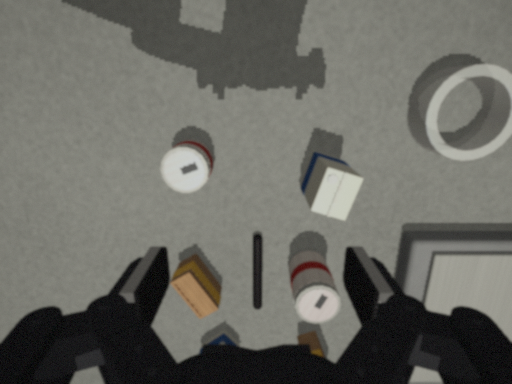

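The scene view shows the tall box (126,228), can (180,225) and carton (228,226), with the short ones behind. The tray is at (323,218), with the round hole at the far end, then the carton's and box's to be confirmed. The purple and green decoys are behind it. The wrist view has the carton top at (337,195) and the can top at (317,302). I'll make rough estimates from these before looking closer.

```bash
cat > h.py <<'E'
import numpy as np,cv2
def load(f): return dict(np.load(f"pics/{f}.npz"))
def shot(name,f):
    from rig import env
    d=env.get_image(name); np.savez(f"pics/{f}.npz",**d); cv2.imwrite(f"pics/{f}.png",d["color"]); return d
def ray(d,p):
    R=cv2.Rodrigues(d["rvec"])[0]; c=-R.T@np.ravel(d["tvec"])
    return c,R.T@np.linalg.solve(d["camera_matrix"],np.array([p[0],p[1],1.]))
def plane(d,p,z):
    c,v=ray(d,p); return (c+v*(z-c[2])/v[2])
def tri(*dp):
    A=np.zeros((3,3));b=np.zeros(3)
    for d,p in dp:
        c,v=ray(d,p); v=v/np.linalg.norm(v); P=np.eye(3)-np.outer(v,v); A+=P;b+=P@c
    x=np.linalg.solve(A,b); return x,[np.linalg.norm(np.cross(x-ray(d,p)[0],ray(d,p)[1]/np.linalg.norm(ray(d,p)[1]))) for d,p in dp]
def proj(d,X): return cv2.projectPoints(np.float64(X).reshape(-1,3),d["rvec"],d["tvec"],d["camera_matrix"],None)[0].reshape(-1,2)
E
python3 - <<'E'
from h import *
s=load("scene0")
for n,p,z in [("box",(126,219),.08),("can",(180,213),.084),("carton",(229,217),.088),("scan",(238,190),.05),("scart",(147,194),.052),("sbox",(187,194),.048)]+[("t",q,.02) for q in [(323,184),(346,187),(330,251),(299,246)]]: print(n,plane(s,p,z).round(3))
b=load("side0")["color"]; a=s["color"]
cv2.imwrite("pics/c0.png",np.hstack([cv2.resize(a[170:260,290:360],None,fx=5,fy=5),cv2.resize(b[150:240,170:280],(440,450))]))
E
```

```text
box [ 0.643 -0.296  0.08 ]
can [ 0.617 -0.152  0.084]
carton [ 0.633 -0.013  0.088]
scan [ 0.465 -0.006  0.05 ]
scart [ 0.498 -0.287  0.052]
sbox [ 0.488 -0.164  0.048]
t [0.384 0.27  0.02 ]
t [0.398 0.344 0.02 ]
t [0.682 0.259 0.02 ]
t [0.667 0.178 0.02 ]
```

View pics/c0.png

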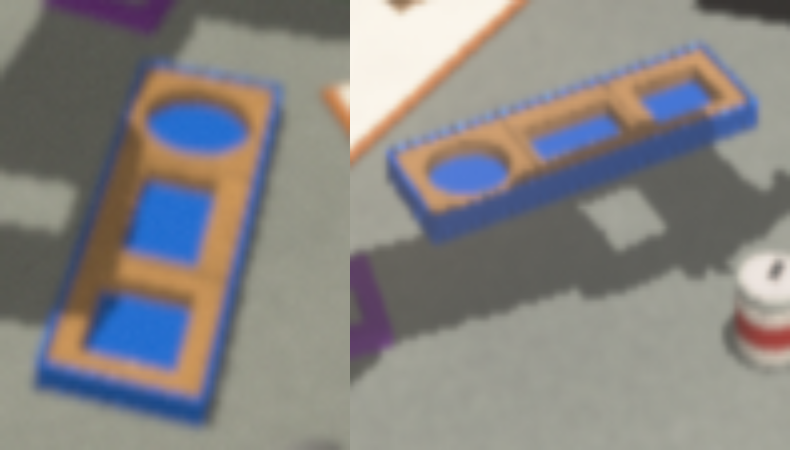

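Seen close, the cells in order from the robot are can (round), box (long narrow) in the middle, and carton at the far end. Next I'll move the wrist camera over the objects.

Run:
```python
from rig import env
import numpy as np
o=env.observe(); print(np.round(o["tool_rot"],3),np.round(o["position"],4),env.tips_ahead,o["grip_width"],np.round(o["ft_force"],1))
from h import *
d=load("wrist0");R=cv2.Rodrigues(d["rvec"])[0];print(R.round(2))
```

```text
[[ 1.    -0.    -0.001]
 [-0.    -1.     0.   ]
 [-0.001 -0.    -1.   ]] [0.55   0.     0.4043] 0.1734 0.08551407869222954 [-0.6  1.   0.5]
[[ 1.   -0.   -0.  ]
 [-0.   -0.95  0.32]
 [-0.   -0.32 -0.95]]
```

Emit:
step_arm(
  increments=[
    {"x": 1, "y": 3},
    {"x": 1, "y": 3},
    {"x": 1, "y": 3},
    {"x": 1, "y": 3},
    {"x": 1, "y": 3},
    {"x": 0},
    {"x": 0},
  ],
)

```text
invalid input at $.increments[0]: expected keys x, y, z, wx, wy, wz, gripper
```

Run:
```python
from h import *
d=shot("wrist","w1"); s=load("scene0")
print(proj(d,[[.643,-.296,.08],[.617,-.152,.084],[.633,-.013,.088]]))
```

```text
[[327.39301192 390.42041787]
 [314.67413558 300.77501366]
 [340.08069853 186.43193996]]
```

View pics/w1.png

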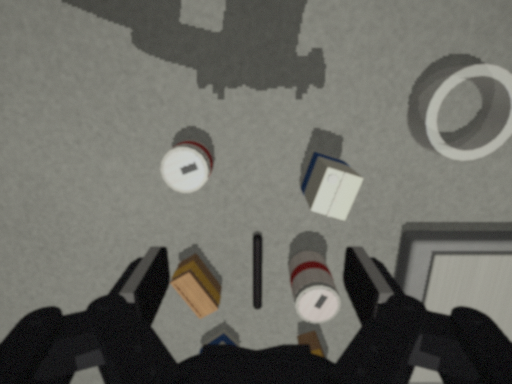

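The arm did not move because every row needs all the keys, so this is the same view as before (5 pictures viewed). I'll resend it in full.

Emit:
step_arm(
  increments=[
    {"x": 1, "y": 3, "z": 0, "wx": 0, "wy": 0, "wz": 0, "gripper": 8.5},
    {"x": 1, "y": 3, "z": 0, "wx": 0, "wy": 0, "wz": 0, "gripper": 8.5},
    {"x": 1, "y": 3, "z": 0, "wx": 0, "wy": 0, "wz": 0, "gripper": 8.5},
    {"x": 1, "y": 3, "z": 0, "wx": 0, "wy": 0, "wz": 0, "gripper": 8.5},
    {"x": 1, "y": 3, "z": 0, "wx": 0, "wy": 0, "wz": 0, "gripper": 8.5},
    {"x": 0, "y": 0, "z": 0, "wx": 0, "wy": 0, "wz": 0, "gripper": 8.5},
    {"x": 0, "y": 0, "z": 0, "wx": 0, "wy": 0, "wz": 0, "gripper": 8.5},
  ],
)

```text
time_s: 0.9
position: [0.6, -0.1503, 0.4042]
tool_rot: [[1.0, -0.001, -0.001], [-0.001, -1.0, 0.001], [-0.001, -0.001, -1.0]]
ft_force: [0.2, -0.4, 0.0]
grip_width: 0.0851
```

Run:
```python
from h import *
d=shot("wrist","w2")
print(proj(d,[[.643,-.296,.08],[.617,-.152,.084],[.633,-.013,.088]]))
```

```text
[[293.59323323 294.02331934]
 [273.19246652 174.44070399]
 [295.37276351  14.820161  ]]
```

View pics/w2.png

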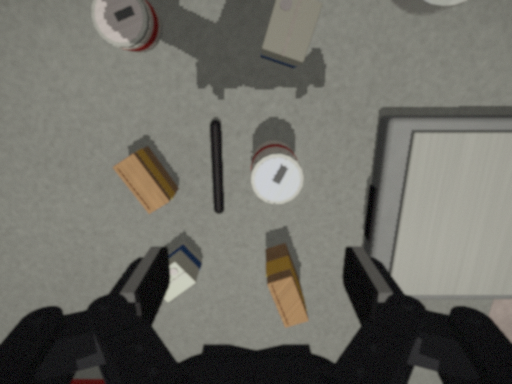

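Can top at about (276,177); box top about (267,285)–(307,325); the carton is cut off at the top edge, so I'll use the first wrist view for it. Now masks.

```bash
cat >> h.py <<'E'
def blob(im,mask,near):
    n,l,st,ce=cv2.connectedComponentsWithStats(mask.astype(np.uint8))
    y,x=np.where(l>0) ; i=np.argmin((x-near[0])**2+(y-near[1])**2); k=l[y[i],x[i]]
    c=cv2.findContours((l==k).astype(np.uint8),cv2.RETR_EXTERNAL,cv2.CHAIN_APPROX_NONE)[0]
    c=max(c,key=cv2.contourArea); return c,l==k
E
python3 - <<'E'
from h import *
w0,w2,sc,sd=[load(f) for f in("wrist0","w2","scene0","side0")]
def hsv(d): return cv2.cvtColor(d["color"],cv2.COLOR_BGR2HSV)
for d,p in((w0,(317,302)),(w2,(276,177)),(w0,(337,195)),(w0,(185,168))):
    h=hsv(d); print(p,h[p[1]+3,p[0]-8],d["color"][p[1]+12,p[0]+12])
h=hsv(w2); print("box",h[305,285],h[262,280],h[285,275])
def white(d,v,near):
    h=hsv(d); c,m=blob(d["color"],(h[...,2]>v)&(h[...,1]<40),near); return c
for d,p in((w0,(310,302)),(w2,(270,180))):
    c=white(d,195,p); print("can",cv2.minAreaRect(c),cv2.fitEllipse(c)[:2])
c=white(w0,195,(330,200)); print("carton",cv2.minAreaRect(c)); r=cv2.boxPoints(cv2.minAreaRect(c)); print(np.array([plane(w0,q,.088) for q in r]).round(4))
h=hsv(w2)
m=(h[...,0]>8)&(h[...,0]<20)&(h[...,1]>80)&(h[...,2]>150); c,_=blob(0,m,(285,305)); print("box",cv2.minAreaRect(c)); r=cv2.boxPoints(cv2.minAreaRect(c)); print(np.array([plane(w2,q,.08) for q in r]).round(4))
for f,d,p in(("scene",sc,(0,0)),):
    pass
cv2.imwrite("pics/c1.png",np.hstack([cv2.resize(sc["color"][190:250,100:250],None,fx=3,fy=3,interpolation=2),cv2.resize(sd["color"][165:245,300:420],None,fx=2.25,fy=2.25)]))
E
```

```text
(317, 302) [ 15  15 198] [182 187 196]
(276, 177) [109  10 211] [207 206 202]
(337, 195) [ 38  15 205] [183 198 196]
(185, 168) [ 35   8 202] [202 204 201]
box [ 16 112 166] [ 19 180 109] [ 16 113 165]
can ((317.5, 304.5), (27.0, 35.0), 90.0) ((317.29083251953125, 303.8543395996094), (24.71476173400879, 34.24689483642578))
can ((276.0094299316406, 179.21697998046875), (46.839942932128906, 44.09273147583008), 15.945395469665527) ((276.321044921875, 179.2312469482422), (42.86098861694336, 46.779300689697266))
carton ((327.2586364746094, 191.10345458984375), (15.0413236618042, 44.93827438354492), 21.801410675048828)
[[ 0.6065 -0.0372  0.088 ]
 [ 0.6201  0.0064  0.088 ]
 [ 0.6341  0.0008  0.088 ]
 [ 0.6211 -0.0433  0.088 ]]
box ((287.6034240722656, 302.25860595703125), (47.72370147705078, 24.326087951660156), 68.19859313964844)
[[ 0.6128 -0.2832  0.08  ]
 [ 0.6381 -0.2713  0.08  ]
 [ 0.6612 -0.3326  0.08  ]
 [ 0.6347 -0.346   0.08  ]]
```

Run:
```python
from h import *
w0,w2,sc,sd=[load(f) for f in("wrist0","w2","scene0","side0")]
def hsv(d): return cv2.cvtColor(d["color"],cv2.COLOR_BGR2HSV)
for v in(165,178):
    h=hsv(w0); c,m=blob(0,(h[...,2]>v)&(h[...,1]<45),(330,200)); r=cv2.boxPoints(cv2.minAreaRect(c)); print("carton",v,cv2.minAreaRect(c)); print(np.array([plane(w0,q,.088) for q in r]).round(4))
    C=[]
    for d,p in((w0,(310,302)),(w2,(270,180))):
        h=hsv(d); c,m=blob(0,(h[...,2]>v)&(h[...,1]<45),p); C.append((d,cv2.minAreaRect(c)[0])); print("can",cv2.minAreaRect(c),plane(d,C[-1][1],.084).round(4))
    print("can tri",tri(*C))
```

```text
carton 165 ((336.7586364746094, 194.10345458984375), (37.13906478881836, 49.02356719970703), 21.801406860351562)
[[ 0.605  -0.038   0.088 ]
 [ 0.6199  0.0094  0.088 ]
 [ 0.6547 -0.0045  0.088 ]
 [ 0.6413 -0.0534  0.088 ]]
can ((317.0, 304.0), (34.0, 42.0), 90.0) [ 0.6198 -0.1563  0.084 ]
can ((276.5, 178.5), (49.0, 51.0), 90.0) [ 0.6204 -0.1562  0.084 ]
can tri (array([ 0.62010042, -0.15628484,  0.08396922]), [np.float64(0.00026772872632756885), np.float64(0.00026772872632789617)])
carton 178 ((336.67242431640625, 194.0689697265625), (36.21059036254883, 48.280784606933594), 21.801406860351562)
[[ 0.6055 -0.0378  0.088 ]
 [ 0.6202  0.0089  0.088 ]
 [ 0.6541 -0.0047  0.088 ]
 [ 0.6409 -0.0527  0.088 ]]
can ((317.5, 304.5), (31.0, 39.0), 90.0) [ 0.6205 -0.157   0.084 ]
can ((277.0, 178.5), (47.0, 50.0), 90.0) [ 0.6208 -0.1562  0.084 ]
can tri (array([ 0.62046057, -0.15592434,  0.08523553]), [np.float64(0.0003182235520053044), np.float64(0.000318223552005163)])
```

View pics/c1.png

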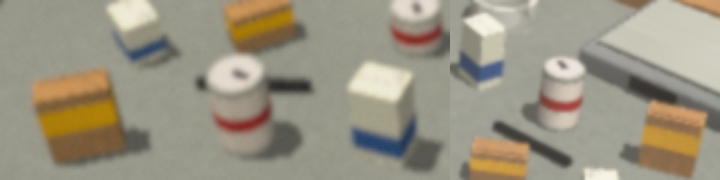

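The crop confirms the tops: carton at scene (227.7,217) and side (315,176.6); box at scene (124.7,219.3) and side (401,213.9). I'll check heights across views and move to look at the tray.

Run:
```python
from h import *
w0,w2,sc,sd=[load(f) for f in("wrist0","w2","scene0","side0")]
print(tri((w0,(336.7,194.1)),(sc,(227.7,217)),(sd,(315,176.6))))
print(tri((w2,(287.6,302.3)),(sc,(124.7,219.3)),(sd,(401,213.9))))
```

```text
(array([ 0.63024702, -0.01975539,  0.08547195]), [np.float64(0.002058839526228558), np.float64(0.0024808600367019398), np.float64(0.0009517029861291812)])
(array([ 0.63941307, -0.30427046,  0.08016298]), [np.float64(0.003938683694116068), np.float64(0.004563080472187795), np.float64(0.0028199540323774783)])
```

Emit:
step_arm(
  increments=[
    {"x": -1, "y": -4.5, "z": 0, "wx": 0, "wy": 0, "wz": 0, "gripper": 8.5},
    {"x": -1, "y": -4.5, "z": 0, "wx": 0, "wy": 0, "wz": 0, "gripper": 8.5},
    {"x": -1, "y": -4.5, "z": 0, "wx": 0, "wy": 0, "wz": 0, "gripper": 8.5},
    {"x": -1, "y": -4.5, "z": 0, "wx": 0, "wy": 0, "wz": 0, "gripper": 8.5},
    {"x": -1, "y": -4.5, "z": 0, "wx": 0, "wy": 0, "wz": 0, "gripper": 8.5},
    {"x": -1, "y": -4.5, "z": 0, "wx": 0, "wy": 0, "wz": 0, "gripper": 8.5},
    {"x": -1, "y": -4.5, "z": 0, "wx": 0, "wy": 0, "wz": 0, "gripper": 8.5},
    {"x": 0, "y": -3.5, "z": 0, "wx": 0, "wy": 0, "wz": 0, "gripper": 8.5},
    {"x": 0, "y": 0, "z": 0, "wx": 0, "wy": 0, "wz": 0, "gripper": 8.5},
    {"x": 0, "y": 0, "z": 0, "wx": 0, "wy": 0, "wz": 0, "gripper": 8.5},
  ],
)

```text
time_s: 1.95
position: [0.5291, 0.2012, 0.4049]
tool_rot: [[1.0, 0.003, 0.0], [0.003, -1.0, -0.0], [0.0, 0.0, -1.0]]
ft_force: [-0.5, 0.6, 0.0]
grip_width: 0.085
```

Run:
```python
from h import *
shot("wrist","w3")
```

```text
(no output)
```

View pics/w3.png

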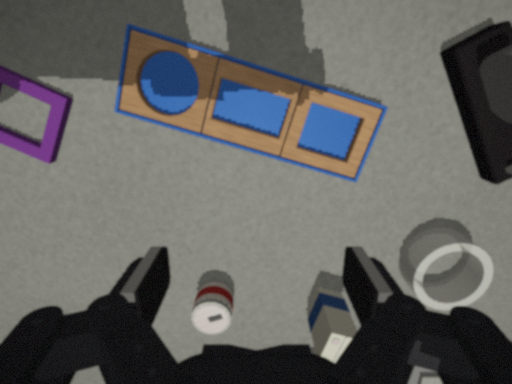

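The wrist view shows the tray clearly, with outer corners near (130,25), (385,106), (355,180) and (117,111). The cells are can, box, carton from low x to high x, as in the other views.

Run:
```python
from h import *
w,sc,sd=load("w3"),load("scene0"),load("side0")
h=cv2.cvtColor(w["color"],cv2.COLOR_BGR2HSV)
blue=(h[...,0]>100)&(h[...,0]<125)&(h[...,1]>120)
brown=(h[...,0]>5)&(h[...,0]<22)&(h[...,1]>70); win=np.zeros_like(blue); win[15:190,100:400]=1
for n,m,z in(("outer",(blue|brown)&win,.02),("plates",brown&win,.018)):
    c,_=blob(0,m,(210,90)); r=cv2.minAreaRect(c); q=cv2.boxPoints(r); P=np.array([plane(w,a,z) for a in q])
    print(n,r,"\n",q.round(1).tolist(),"\n",P.round(4),P.mean(0).round(4)); e=[P[(i+1)%4]-P[i] for i in range(4)]
    print([ (round(np.hypot(a[0],a[1]),4),round(np.degrees(np.arctan2(a[1],a[0])),2)) for a in e])
    if n=="outer": Q=q
n,l,st,ce=cv2.connectedComponentsWithStats((blue&win).astype(np.uint8))
for i in range(1,n):
    if st[i,4]>500: print("blue",ce[i],st[i,4],plane(w,ce[i],.004).round(4))
for a,b in (((130,25),(319.6,183)),((385,106),(331,250.5)),((117,111),(319.6,183))): 
    pass
o=[q for q in Q]; S=[(319.6,183),(346.6,187.6),(331,250.5),(298,245)]
for q in o:
    X=plane(w,q,.02); p=proj(sc,X)[0]; s=min(S,key=lambda s:np.hypot(*(np.array(s)-p))); print("tri",tri((w,q),(sc,s))[0].round(4),p.round(1),s)
```

```text
outer ((244.68011474609375, 106.84634399414062), (261.8839111328125, 77.99303436279297), 17.52556800842285) 
 [[108.0999984741211, 104.5999984741211], [131.60000610351562, 30.200000762939453], [381.29998779296875, 109.0999984741211], [357.79998779296875, 183.5]] 
 [[0.3628 0.2621 0.02  ]
 [0.3988 0.3374 0.02  ]
 [0.6708 0.2579 0.02  ]
 [0.6538 0.1697 0.02  ]] [0.5216 0.2568 0.02  ]
[(np.float64(0.0834), np.float64(64.43)), (np.float64(0.2834), np.float64(-16.3)), (np.float64(0.0898), np.float64(-100.93)), (np.float64(0.3053), np.float64(162.38))]
plates ((244.68011474609375, 106.84634399414062), (261.8839111328125, 77.99303436279297), 17.52556800842285) 
 [[108.0999984741211, 104.5999984741211], [131.60000610351562, 30.200000762939453], [381.29998779296875, 109.0999984741211], [357.79998779296875, 183.5]] 
 [[0.3619 0.262  0.018 ]
 [0.3981 0.3377 0.018 ]
 [0.6716 0.2577 0.018 ]
 [0.6545 0.1691 0.018 ]] [0.5215 0.2566 0.018 ]
[(np.float64(0.0839), np.float64(64.43)), (np.float64(0.285), np.float64(-16.3)), (np.float64(0.0903), np.float64(-100.93)), (np.float64(0.307), np.float64(162.38))]
blue [239.98523422  95.65478615] 1964 [0.5106 0.2716 0.004 ]
blue [169.02428416  82.41536789] 2759 [0.4292 0.2861 0.004 ]
blue [250.27479493 107.46979866] 2682 [0.5225 0.2583 0.004 ]
blue [328.33684693 131.26626948] 2182 [0.6167 0.2307 0.004 ]
tri [0.355  0.2621 0.0025] [320.  180.2] (319.6, 183)
tri [0.3989 0.3417 0.0184] [344.1 187.1] (346.6, 187.6)
tri [0.6738 0.2604 0.0141] [329.1 248. ] (331, 250.5)
tri [0.6565 0.1719 0.0147] [295.9 242.3] (298, 245)
```

```bash
cat > tray.py <<'E'
from h import *
def tray(f,near,win,z=.018):
    w=load(f); h=cv2.cvtColor(w["color"],cv2.COLOR_BGR2HSV)
    W=np.zeros(h.shape[:2],bool); W[win[0]:win[1],win[2]:win[3]]=1
    blue=(h[...,0]>100)&(h[...,0]<125)&(h[...,1]>100)
    brown=(h[...,0]>5)&(h[...,0]<22)&(h[...,1]>70)
    for n,m,zz in(("plates",brown&W,.018),("outer",(blue|brown)&W,.02)):
        c,_=blob(0,cv2.morphologyEx(m.astype(np.uint8),cv2.MORPH_CLOSE,np.ones((3,3))),near)
        P=np.float32([plane(w,q[0],zz)[:2] for q in c]); r=cv2.minAreaRect(P); a=r[2]
        print(n,np.round(r[0],4),np.round(r[1],4),round(a,2))
    n,l,st,ce=cv2.connectedComponentsWithStats((blue&W).astype(np.uint8))
E
python3 -c "
from tray import *
tray('w3',(210,90),(15,190,100,400))"
```

```text
plates [0.5229 0.2576] [0.0836 0.2863] 73.65
outer [0.5229 0.2582] [0.0938 0.2946] 73.63
```

The tray fit matches the given sizes: plates 83.6×286, outer 94×295 mm. Its centre is (0.5229,0.258), with x at −16.4°. That puts the can cell at (0.431,0.285), box at (0.523,0.258) and carton at (0.615,0.231). Now for the can at (0.620,−0.156).

Emit:
step_arm(
  increments=[
    {"x": 0.91, "y": 3.57, "z": 0, "wx": 0, "wy": 0, "wz": 0, "gripper": 8.5},
    {"x": 0.91, "y": 3.57, "z": 0, "wx": 0, "wy": 0, "wz": 0, "gripper": 8.5},
    {"x": 0.91, "y": 3.57, "z": 0, "wx": 0, "wy": 0, "wz": 0, "gripper": 8.5},
    {"x": 0.91, "y": 3.57, "z": 0, "wx": 0, "wy": 0, "wz": 0, "gripper": 8.5},
    {"x": 0.91, "y": 3.57, "z": 0, "wx": 0, "wy": 0, "wz": 0, "gripper": 8.5},
    {"x": 0.91, "y": 3.57, "z": 0, "wx": 0, "wy": 0, "wz": 0, "gripper": 8.5},
    {"x": 0.91, "y": 3.57, "z": 0, "wx": 0, "wy": 0, "wz": 0, "gripper": 8.5},
    {"x": 0.91, "y": 3.57, "z": 0, "wx": 0, "wy": 0, "wz": 0, "gripper": 8.5},
    {"x": 0.91, "y": 3.57, "z": 0, "wx": 0, "wy": 0, "wz": 0, "gripper": 8.5},
    {"x": 0.91, "y": 3.57, "z": 0, "wx": 0, "wy": 0, "wz": 0, "gripper": 8.5},
    {"x": 0, "y": 0, "z": 3, "wx": 0, "wy": 0, "wz": 0, "gripper": 8.5},
    {"x": 0, "y": 0, "z": 3, "wx": 0, "wy": 0, "wz": 0, "gripper": 8.5},
    {"x": 0, "y": 0, "z": 3, "wx": 0, "wy": 0, "wz": 0, "gripper": 8.5},
    {"x": 0, "y": 0, "z": 3, "wx": 0, "wy": 0, "wz": 0, "gripper": 8.5},
    {"x": 0, "y": 0, "z": 0, "wx": 0, "wy": 0, "wz": 0, "gripper": 8.5},
    {"x": 0, "y": 0, "z": 0, "wx": 0, "wy": 0, "wz": 0, "gripper": 8.5},
    {"x": 0, "y": 0, "z": 0, "wx": 0, "wy": 0, "wz": 0, "gripper": 8.5},
  ],
)

```text
time_s: 3.7
position: [0.6211, -0.1575, 0.2868]
tool_rot: [[1.0, -0.001, 0.003], [-0.0, -1.0, -0.001], [0.003, 0.001, -1.0]]
ft_force: [-0.9, 0.0, 0.4]
grip_width: 0.0851
```

Emit:
step_arm(
  increments=[
    {"x": -0.1, "y": -0.1, "z": 1.5, "wx": 0, "wy": 0, "wz": 0, "gripper": 8.5},
    {"x": 0, "y": 0, "z": 1.5, "wx": 0, "wy": 0, "wz": 0, "gripper": 8.5},
    {"x": 0, "y": 0, "z": 1.5, "wx": 0, "wy": 0, "wz": 0, "gripper": 8.5},
    {"x": 0, "y": 0, "z": 1.5, "wx": 0, "wy": 0, "wz": 0, "gripper": 8.5},
    {"x": 0, "y": 0, "z": 1.3, "wx": 0, "wy": 0, "wz": 0, "gripper": 8.5},
    {"x": 0, "y": 0, "z": 0, "wx": 0, "wy": 0, "wz": 0, "gripper": 8.5},
    {"x": 0, "y": 0, "z": 0, "wx": 0, "wy": 0, "wz": 0, "gripper": 6},
    {"x": 0, "y": 0, "z": 0, "wx": 0, "wy": 0, "wz": 0, "gripper": 5},
    {"x": 0, "y": 0, "z": 0, "wx": 0, "wy": 0, "wz": 0, "gripper": 4.5},
    {"x": 0, "y": 0, "z": 0, "wx": 0, "wy": 0, "wz": 0, "gripper": 4.5},
    {"x": 0, "y": 0, "z": 0, "wx": 0, "wy": 0, "wz": 0, "gripper": 4.5},
    {"x": 0, "y": 0, "z": 0, "wx": 0, "wy": 0, "wz": 0, "gripper": 4.5},
  ],
  newtons=50,
)

```text
time_s: 4.9
position: [0.6202, -0.1561, 0.213]
tool_rot: [[1.0, 0.0, 0.002], [0.0, -1.0, -0.001], [0.002, 0.001, -1.0]]
ft_force: [-0.9, -0.0, 4.9]
grip_width: 0.0522
```

Emit:
step_arm(
  increments=[
    {"x": 0, "y": 0, "z": -1, "wx": 0, "wy": 0, "wz": 0, "gripper": 4.5},
    {"x": 0, "y": 0, "z": -3, "wx": 0, "wy": 0, "wz": 0, "gripper": 4.5},
    {"x": 0, "y": 0, "z": -3, "wx": 0, "wy": 0, "wz": 0, "gripper": 4.5},
    {"x": 0, "y": 0, "z": -3, "wx": 0, "wy": 0, "wz": 0, "gripper": 4.5},
    {"x": 0, "y": 0, "z": -3, "wx": 0, "wy": 0, "wz": 0, "gripper": 4.5},
    {"x": -1.35, "y": -3.15, "z": -1, "wx": 0, "wy": 0, "wz": 0, "gripper": 4.5},
    {"x": -1.35, "y": -3.15, "z": 0, "wx": 0, "wy": 0, "wz": 0, "gripper": 4.5},
    {"x": -1.35, "y": -3.15, "z": 0, "wx": 0, "wy": 0, "wz": 0, "gripper": 4.5},
    {"x": -1.35, "y": -3.15, "z": 0, "wx": 0, "wy": 0, "wz": 0, "gripper": 4.5},
    {"x": -1.35, "y": -3.15, "z": 0, "wx": 0, "wy": 0, "wz": 0, "gripper": 4.5},
    {"x": -1.35, "y": -3.15, "z": 0, "wx": 0, "wy": 0, "wz": 0, "gripper": 4.5},
    {"x": -1.35, "y": -3.15, "z": 0, "wx": 0, "wy": 0, "wz": 0, "gripper": 4.5},
    {"x": -1.35, "y": -3.15, "z": 0, "wx": 0, "wy": 0, "wz": 0, "gripper": 4.5},
    {"x": -1.35, "y": -3.15, "z": 0, "wx": 0, "wy": 0, "wz": 0, "gripper": 4.5},
    {"x": -1.35, "y": -3.15, "z": 0, "wx": 0, "wy": 0, "wz": 0, "gripper": 4.5},
    {"x": -1.35, "y": -3.15, "z": 0, "wx": 0, "wy": 0, "wz": 0, "gripper": 4.5},
    {"x": -1.35, "y": -3.15, "z": 0, "wx": 0, "wy": 0, "wz": 0, "gripper": 4.5},
    {"x": -1.35, "y": -3.15, "z": 0, "wx": 0, "wy": 0, "wz": 0, "gripper": 4.5},
    {"x": -1.35, "y": -3.15, "z": 0, "wx": 0, "wy": 0, "wz": 0, "gripper": 4.5},
    {"x": 0, "y": 0, "z": 0, "wx": 0, "wy": 0, "wz": 0, "gripper": 4.5},
  ],
)

```text
time_s: 6.9
position: [0.4291, 0.2876, 0.3522]
tool_rot: [[1.0, 0.004, -0.0], [0.004, -1.0, 0.001], [-0.0, -0.001, -1.0]]
ft_force: [-0.3, -0.3, -1.4]
grip_width: 0.052
```

Run:
```python
from h import *
from rig import env
d=shot("wrist","w4"); o=env.observe(); print(o["position"],o["grip_width"],np.round(o["ft_force"],1))
s=shot("scene","s4"); b=shot("side","b4")
cv2.imwrite("pics/c4.png",np.hstack([d["color"],cv2.resize(s["color"][130:260,270:400],(384,384))])[:, :896])
im=np.hstack([cv2.resize(d["color"],(400,300)),cv2.resize(s["color"][130:260,270:400],(300,300))]);cv2.imwrite("pics/c4.png",im)
```

```text
[0.42998812 0.28625843 0.35208367] 0.05242797354296043 [ 0.1  0.  -1.8]
```

View pics/c4.png

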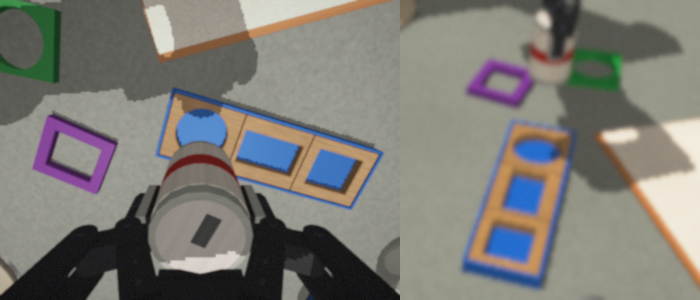

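The can is held upright with its band level, over the round hole. Going down in two stages.

Emit:
step_arm(
  increments=[
    {"x": 0.1, "y": 0.1, "z": 2, "wx": 0, "wy": 0, "wz": 0, "gripper": 4.5},
    {"x": 0, "y": 0, "z": 2, "wx": 0, "wy": 0, "wz": 0, "gripper": 4.5},
    {"x": 0, "y": 0, "z": 2, "wx": 0, "wy": 0, "wz": 0, "gripper": 4.5},
    {"x": 0, "y": 0, "z": 2, "wx": 0, "wy": 0, "wz": 0, "gripper": 4.5},
    {"x": 0, "y": 0, "z": 2, "wx": 0, "wy": 0, "wz": 0, "gripper": 4.5},
    {"x": 0, "y": 0, "z": 0.5, "wx": 0, "wy": 0, "wz": 0, "gripper": 4.5},
    {"x": 0, "y": 0, "z": 0, "wx": 0, "wy": 0, "wz": 0, "gripper": 4.5},
    {"x": 0, "y": 0, "z": 0, "wx": 0, "wy": 0, "wz": 0, "gripper": 4.5},
  ],
)

```text
time_s: 7.85
position: [0.4325, 0.2837, 0.2477]
tool_rot: [[1.0, -0.001, 0.001], [-0.001, -1.0, 0.0], [0.001, -0.0, -1.0]]
ft_force: [-0.1, 0.2, -2.4]
grip_width: 0.0524
```

Run:
```python
from h import *
w3,w4=load("w3"),load("w4")
for a,b in(((385,106),(489,194.6)),((355,180),(450.6,265))): print(tri((w3,a),(w4,b)))
d=shot("wrist","w5");s=shot("side","b5")
cv2.imwrite("pics/c5.png",np.hstack([cv2.resize(d["color"][40:300,100:400],(450,390)),cv2.resize(s["color"][120:220,160:250],(351,390))]))
```

```text
(array([0.67480106, 0.2612644 , 0.01943315]), [np.float64(6.294322280957722e-05), np.float64(6.294322280951628e-05)])
(array([0.65080785, 0.17508937, 0.01977591]), [np.float64(0.00132778986803827), np.float64(0.0013277898680383246)])
```

View pics/c5.png

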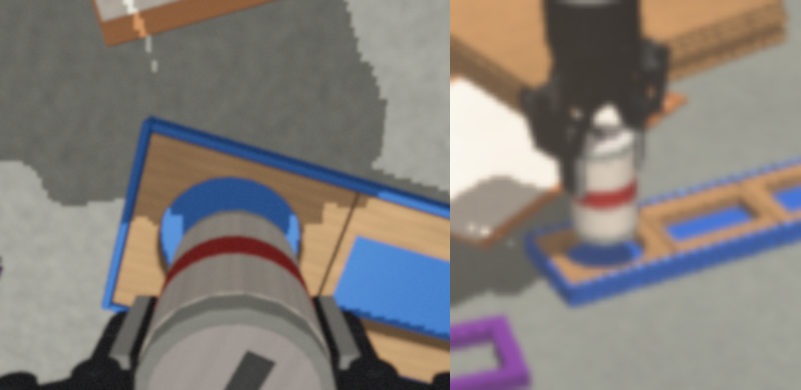

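The tray rim measures 19.5 mm high across two wrist views (text: 20). The can hangs centred over the hole. Lowering it to the floor.

Emit:
step_arm(
  increments=[
    {"x": -0.1, "y": -0.1, "z": 0.8, "wx": 0, "wy": 0, "wz": 0, "gripper": 4.5},
    {"x": 0, "y": 0, "z": 0.8, "wx": 0, "wy": 0, "wz": 0, "gripper": 4.5},
    {"x": 0, "y": 0, "z": 0.6, "wx": 0, "wy": 0, "wz": 0, "gripper": 4.5},
    {"x": 0, "y": 0, "z": 0.4, "wx": 0, "wy": 0, "wz": 0, "gripper": 4.5},
    {"x": 0, "y": 0, "z": 0.25, "wx": 0, "wy": 0, "wz": 0, "gripper": 4.5},
    {"x": 0, "y": 0, "z": 0.1, "wx": 0, "wy": 0, "wz": 0, "gripper": 4.5},
    {"x": 0, "y": 0, "z": 0, "wx": 0, "wy": 0, "wz": 0, "gripper": 4.5},
    {"x": 0, "y": 0, "z": 0, "wx": 0, "wy": 0, "wz": 0, "gripper": 4.5},
  ],
)

```text
time_s: 8.75
position: [0.431, 0.285, 0.2174]
tool_rot: [[1.0, -0.0, 0.0], [-0.0, -1.0, 0.0], [0.0, -0.0, -1.0]]
ft_force: [0.4, 0.6, -2.0]
grip_width: 0.0518
```

Emit:
step_arm(
  increments=[
    {"x": 0, "y": 0, "z": 0.05, "wx": 0, "wy": 0, "wz": 0, "gripper": 4.5},
    {"x": 0, "y": 0, "z": 0.05, "wx": 0, "wy": 0, "wz": 0, "gripper": 4.5},
    {"x": 0, "y": 0, "z": 0, "wx": 0, "wy": 0, "wz": 0, "gripper": 4.5},
  ],
)

```text
time_s: 9.05
position: [0.431, 0.285, 0.217]
tool_rot: [[1.0, 0.0, 0.001], [0.0, -1.0, 0.0], [0.001, -0.0, -1.0]]
ft_force: [-2.4, -1.2, 5.8]
grip_width: 0.0518
```

Emit:
step_arm(
  increments=[
    {"x": 0, "y": 0, "z": 0, "wx": 0, "wy": 0, "wz": 0, "gripper": 5.6},
    {"x": 0, "y": 0, "z": 0, "wx": 0, "wy": 0, "wz": 0, "gripper": 6.2},
    {"x": 0, "y": 0, "z": 0, "wx": 0, "wy": 0, "wz": 0, "gripper": 7},
    {"x": 0, "y": 0, "z": 0, "wx": 0, "wy": 0, "wz": 0, "gripper": 7},
    {"x": 0, "y": 0, "z": -1, "wx": 0, "wy": 0, "wz": 0, "gripper": 7},
    {"x": 0, "y": 0, "z": -3, "wx": 0, "wy": 0, "wz": 0, "gripper": 7},
    {"x": 0, "y": 0, "z": -3, "wx": 0, "wy": 0, "wz": 0, "gripper": 7},
    {"x": 0, "y": 0, "z": -3, "wx": 0, "wy": 0, "wz": 0, "gripper": 7},
    {"x": 0, "y": 0, "z": -3, "wx": 0, "wy": 0, "wz": 0, "gripper": 7},
    {"x": 0, "y": 0, "z": 0, "wx": 0, "wy": 0, "wz": 0, "gripper": 8.5},
  ],
)

```text
time_s: 10.05
position: [0.4311, 0.2851, 0.3507]
tool_rot: [[1.0, 0.0, 0.008], [0.0, -1.0, 0.003], [0.008, -0.003, -1.0]]
ft_force: [0.8, 0.5, -0.2]
grip_width: 0.0824
```

Emit:
step_arm(
  increments=[
    {"x": 2, "y": 3.06, "z": 0, "wx": 0, "wy": 0, "wz": 0, "gripper": 8.5},
    {"x": 2, "y": 3.06, "z": 0, "wx": 0, "wy": 0, "wz": 0, "gripper": 8.5},
    {"x": 2, "y": 3.06, "z": 0, "wx": 0, "wy": 0, "wz": 0, "gripper": 8.5},
    {"x": 2, "y": 3.06, "z": 0, "wx": 0, "wy": 0, "wz": 0, "gripper": 8.5},
    {"x": 2, "y": 3.06, "z": 0, "wx": 0, "wy": 0, "wz": 0, "gripper": 8.5},
    {"x": 2, "y": 3.06, "z": 0, "wx": 0, "wy": 0, "wz": 0, "gripper": 8.5},
    {"x": 2, "y": 3.06, "z": 0, "wx": 0, "wy": 0, "wz": 0, "gripper": 8.5},
    {"x": 2, "y": 3.06, "z": 0, "wx": 0, "wy": 0, "wz": 0, "gripper": 8.5},
    {"x": 2, "y": 3.06, "z": 0, "wx": 0, "wy": 0, "wz": 0, "gripper": 8.5},
    {"x": 2, "y": 3.06, "z": 0, "wx": 0, "wy": 0, "wz": 0, "gripper": 8.5},
    {"x": 0, "y": 0, "z": 0, "wx": 0, "wy": 0, "wz": 0.098, "gripper": 8.5},
    {"x": 0, "y": 0, "z": 0, "wx": 0, "wy": 0, "wz": 0.098, "gripper": 8.5},
    {"x": 0, "y": 0, "z": 0, "wx": 0, "wy": 0, "wz": 0.098, "gripper": 8.5},
    {"x": 0, "y": 0, "z": 0, "wx": 0, "wy": 0, "wz": 0, "gripper": 8.5},
    {"x": 0, "y": 0, "z": 0, "wx": 0, "wy": 0, "wz": 0, "gripper": 8.5},
    {"x": 0, "y": 0, "z": 0, "wx": 0, "wy": 0, "wz": 0, "gripper": 8.5},
  ],
)

```text
time_s: 11.65
position: [0.6309, -0.0209, 0.3462]
tool_rot: [[0.958, -0.288, -0.0], [-0.288, -0.958, 0.0], [-0.0, 0.0, -1.0]]
ft_force: [0.2, 0.0, -0.7]
grip_width: 0.0849
```

Run:
```python
from h import *
d=shot("wrist","w6");s=shot("scene","s6");b=shot("side","b6")
cv2.imwrite("pics/c6.png",np.vstack([np.hstack([d["color"],cv2.resize(s["color"][160:260,200:360],(288,180))[:, :].repeat(1,0) if 0 else cv2.resize(s["color"][160:260,290:365],(288,384))])])); 
h=cv2.cvtColor(d["color"],cv2.COLOR_BGR2HSV)
p=proj(d,[.63,-.0215,.088])[0]; print(p)
c,m=blob(0,(h[...,2]>165)&(h[...,1]<45),p); P=np.float32([plane(d,q[0],.088)[:2] for q in c]); print(cv2.minAreaRect(P))
```

```text
[254.42258726 194.69112415]
((0.6296711564064026, -0.021731482818722725), (0.048673149198293686, 0.038256507366895676), 72.0969009399414)
```

View pics/c6.png

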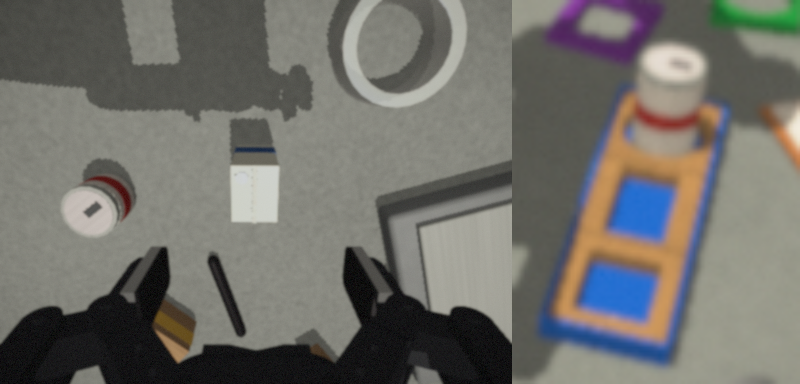

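The can stands in its hole. The carton is confirmed at (0.6297,−0.0217), 48.7×38.3 mm, and is aligned with the jaws (top at (254,194)). Grasping it.

Emit:
step_arm(
  increments=[
    {"x": -0.1, "y": 0.1, "z": 2.5, "wx": 0, "wy": 0, "wz": 0.012, "gripper": 8.5},
    {"x": 0, "y": 0, "z": 2.5, "wx": 0, "wy": 0, "wz": 0, "gripper": 8.5},
    {"x": 0, "y": 0, "z": 2.5, "wx": 0, "wy": 0, "wz": 0, "gripper": 8.5},
    {"x": 0, "y": 0, "z": 2.5, "wx": 0, "wy": 0, "wz": 0, "gripper": 8.5},
    {"x": 0, "y": 0, "z": 2, "wx": 0, "wy": 0, "wz": 0, "gripper": 8.5},
    {"x": 0, "y": 0, "z": 1.1, "wx": 0, "wy": 0, "wz": 0, "gripper": 8.5},
    {"x": 0, "y": 0, "z": 0, "wx": 0, "wy": 0, "wz": 0, "gripper": 8.5},
    {"x": 0, "y": 0, "z": 0, "wx": 0, "wy": 0, "wz": 0, "gripper": 6},
    {"x": 0, "y": 0, "z": 0, "wx": 0, "wy": 0, "wz": 0, "gripper": 4.5},
    {"x": 0, "y": 0, "z": 0, "wx": 0, "wy": 0, "wz": 0, "gripper": 3.8},
    {"x": 0, "y": 0, "z": 0, "wx": 0, "wy": 0, "wz": 0, "gripper": 3},
    {"x": 0, "y": 0, "z": 0, "wx": 0, "wy": 0, "wz": 0, "gripper": 3},
    {"x": 0, "y": 0, "z": 0, "wx": 0, "wy": 0, "wz": 0, "gripper": 3},
    {"x": 0, "y": 0, "z": 0, "wx": 0, "wy": 0, "wz": 0, "gripper": 3},
  ],
  newtons=40,
)

```text
time_s: 13.2
position: [0.6298, -0.0217, 0.2161]
tool_rot: [[0.954, -0.301, 0.001], [-0.301, -0.954, -0.0], [0.001, -0.0, -1.0]]
ft_force: [-1.2, 1.2, 6.1]
grip_width: 0.0374
```

Emit:
step_arm(
  increments=[
    {"x": 0, "y": 0, "z": -1, "wx": 0, "wy": 0, "wz": 0, "gripper": 3},
    {"x": 0, "y": 0, "z": -3, "wx": 0, "wy": 0, "wz": 0, "gripper": 3},
    {"x": 0, "y": 0, "z": -3, "wx": 0, "wy": 0, "wz": 0, "gripper": 3},
    {"x": 0, "y": 0, "z": -3, "wx": 0, "wy": 0, "wz": 0, "gripper": 3},
    {"x": 0, "y": 0, "z": -3, "wx": 0, "wy": 0, "wz": 0, "gripper": 3},
    {"x": -1.126, "y": -2.955, "z": 0, "wx": 0, "wy": 0, "wz": 0, "gripper": 3},
    {"x": -1.126, "y": -2.955, "z": 0, "wx": 0, "wy": 0, "wz": 0, "gripper": 3},
    {"x": -1.126, "y": -2.955, "z": 0, "wx": 0, "wy": 0, "wz": 0, "gripper": 3},
    {"x": -1.126, "y": -2.955, "z": 0, "wx": 0, "wy": 0, "wz": 0, "gripper": 3},
    {"x": -1.126, "y": -2.955, "z": 0, "wx": 0, "wy": 0, "wz": 0, "gripper": 3},
    {"x": -1.126, "y": -2.955, "z": 0, "wx": 0, "wy": 0, "wz": 0, "gripper": 3},
    {"x": -1.126, "y": -2.955, "z": 0, "wx": 0, "wy": 0, "wz": 0, "gripper": 3},
    {"x": -1.126, "y": -2.955, "z": 0, "wx": 0, "wy": 0, "wz": 0, "gripper": 3},
    {"x": 0, "y": 0, "z": 0, "wx": 0, "wy": 0, "wz": 0, "gripper": 3},
  ],
)

```text
time_s: 14.6
position: [0.6141, 0.2343, 0.3453]
tool_rot: [[0.955, -0.297, -0.0], [-0.297, -0.955, 0.001], [-0.001, -0.001, -1.0]]
ft_force: [0.0, 0.3, -1.3]
grip_width: 0.0375
```

Emit:
step_arm(
  increments=[
    {"x": 0, "y": 0, "z": 0, "wx": 0, "wy": 0, "wz": -0.1325, "gripper": 3},
    {"x": 0, "y": 0, "z": 0, "wx": 0, "wy": 0, "wz": -0.1325, "gripper": 3},
    {"x": 0, "y": 0, "z": 0, "wx": 0, "wy": 0, "wz": -0.1325, "gripper": 3},
    {"x": 0, "y": 0, "z": 0, "wx": 0, "wy": 0, "wz": -0.1325, "gripper": 3},
    {"x": 0, "y": 0, "z": 0, "wx": 0, "wy": 0, "wz": -0.1325, "gripper": 3},
    {"x": 0, "y": 0, "z": 0, "wx": 0, "wy": 0, "wz": -0.1325, "gripper": 3},
    {"x": 0, "y": 0, "z": 0, "wx": 0, "wy": 0, "wz": -0.1325, "gripper": 3},
    {"x": 0, "y": 0, "z": 0, "wx": 0, "wy": 0, "wz": -0.1325, "gripper": 3},
    {"x": 0, "y": 0, "z": 0, "wx": 0, "wy": 0, "wz": -0.1325, "gripper": 3},
    {"x": 0, "y": 0, "z": 0, "wx": 0, "wy": 0, "wz": -0.1325, "gripper": 3},
    {"x": 0, "y": 0, "z": 0, "wx": 0, "wy": 0, "wz": -0.1325, "gripper": 3},
    {"x": 0, "y": 0, "z": 0, "wx": 0, "wy": 0, "wz": -0.1325, "gripper": 3},
    {"x": 0, "y": 0, "z": 0, "wx": 0, "wy": 0, "wz": 0, "gripper": 3},
    {"x": 0, "y": 0, "z": 0, "wx": 0, "wy": 0, "wz": 0, "gripper": 3},
    {"x": 0, "y": 0, "z": 0, "wx": 0, "wy": 0, "wz": 0, "gripper": 3},
  ],
)

```text
time_s: 16.1
position: [0.6151, 0.2306, 0.3453]
tool_rot: [[0.286, 0.958, -0.0], [0.958, -0.286, -0.0], [-0.0, -0.0, -1.0]]
ft_force: [0.4, 0.6, -1.2]
grip_width: 0.0376
```

Emit:
step_arm(
  increments=[
    {"x": 0, "y": 0, "z": 2, "wx": 0, "wy": 0, "wz": 0, "gripper": 3},
    {"x": 0, "y": 0, "z": 2, "wx": 0, "wy": 0, "wz": 0, "gripper": 3},
    {"x": 0, "y": 0, "z": 2, "wx": 0, "wy": 0, "wz": 0, "gripper": 3},
    {"x": 0, "y": 0, "z": 2, "wx": 0, "wy": 0, "wz": 0, "gripper": 3},
    {"x": 0, "y": 0, "z": 1.5, "wx": 0, "wy": 0, "wz": 0, "gripper": 3},
    {"x": 0, "y": 0, "z": 0, "wx": 0, "wy": 0, "wz": 0, "gripper": 3},
    {"x": 0, "y": 0, "z": 0, "wx": 0, "wy": 0, "wz": 0, "gripper": 3},
  ],
)

```text
time_s: 16.8
position: [0.6152, 0.2308, 0.2507]
tool_rot: [[0.284, 0.959, 0.0], [0.959, -0.284, 0.0], [0.0, 0.0, -1.0]]
ft_force: [-0.2, 0.0, -0.8]
grip_width: 0.0376
```

Run:
```python
from h import *
d=shot("wrist","w7");s=shot("scene","s7")
cv2.imwrite("pics/c7.png",np.hstack([d["color"],cv2.resize(s["color"][160:260,290:365],(288,384))]))
```

```text
(no output)
```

View pics/c7.png

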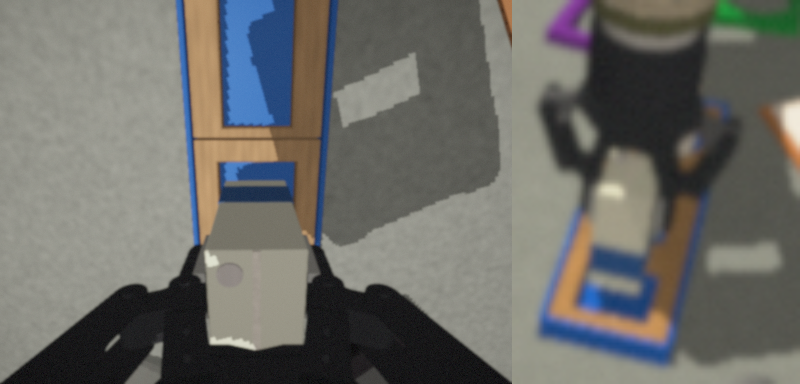

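The carton is square to its hole (foot 222–290 px inside hole 219–297 px). Lowering.

Emit:
step_arm(
  increments=[
    {"x": 0, "y": 0, "z": 0.8, "wx": 0, "wy": 0, "wz": 0, "gripper": 3},
    {"x": 0, "y": 0, "z": 0.8, "wx": 0, "wy": 0, "wz": 0, "gripper": 3},
    {"x": 0, "y": 0, "z": 0.6, "wx": 0, "wy": 0, "wz": 0, "gripper": 3},
    {"x": 0, "y": 0, "z": 0.4, "wx": 0, "wy": 0, "wz": 0, "gripper": 3},
    {"x": 0, "y": 0, "z": 0.25, "wx": 0, "wy": 0, "wz": 0, "gripper": 3},
    {"x": 0, "y": 0, "z": 0.1, "wx": 0, "wy": 0, "wz": 0, "gripper": 3},
    {"x": 0, "y": 0, "z": 0.05, "wx": 0, "wy": 0, "wz": 0, "gripper": 3},
    {"x": 0, "y": 0, "z": 0, "wx": 0, "wy": 0, "wz": 0, "gripper": 3},
    {"x": 0, "y": 0, "z": 0, "wx": 0, "wy": 0, "wz": 0, "gripper": 3},
  ],
)

```text
time_s: 17.8
position: [0.6151, 0.2309, 0.2204]
tool_rot: [[0.283, 0.959, 0.0], [0.959, -0.283, 0.0], [0.0, 0.0, -1.0]]
ft_force: [0.9, 0.3, -1.0]
grip_width: 0.0376
```

Emit:
step_arm(
  increments=[
    {"x": 0, "y": 0, "z": 0.05, "wx": 0, "wy": 0, "wz": 0, "gripper": 3},
    {"x": 0, "y": 0, "z": 0.05, "wx": 0, "wy": 0, "wz": 0, "gripper": 3},
    {"x": 0, "y": 0, "z": 0, "wx": 0, "wy": 0, "wz": 0, "gripper": 3},
  ],
)

```text
time_s: 18.1
position: [0.6151, 0.2309, 0.2202]
tool_rot: [[0.283, 0.959, 0.001], [0.959, -0.283, 0.0], [0.0, 0.001, -1.0]]
ft_force: [-2.2, -0.7, 5.1]
grip_width: 0.0375
```

Emit:
step_arm(
  increments=[
    {"x": 0, "y": 0, "z": 0, "wx": 0, "wy": 0, "wz": 0, "gripper": 4.1},
    {"x": 0, "y": 0, "z": 0, "wx": 0, "wy": 0, "wz": 0, "gripper": 4.8},
    {"x": 0, "y": 0, "z": 0, "wx": 0, "wy": 0, "wz": 0, "gripper": 5.8},
    {"x": 0, "y": 0, "z": 0, "wx": 0, "wy": 0, "wz": 0, "gripper": 5.8},
    {"x": 0, "y": 0, "z": -1, "wx": 0, "wy": 0, "wz": 0, "gripper": 5.8},
    {"x": 0, "y": 0, "z": -3, "wx": 0, "wy": 0, "wz": 0, "gripper": 5.8},
    {"x": 0, "y": 0, "z": -3, "wx": 0, "wy": 0, "wz": 0, "gripper": 5.8},
    {"x": 0, "y": 0, "z": -3, "wx": 0, "wy": 0, "wz": 0, "gripper": 5.8},
    {"x": 0, "y": 0, "z": -3, "wx": 0, "wy": 0, "wz": 0, "gripper": 5.8},
    {"x": 0, "y": 0, "z": 0, "wx": 0, "wy": 0, "wz": 0, "gripper": 7},
  ],
)

```text
time_s: 19.1
position: [0.615, 0.231, 0.3548]
tool_rot: [[0.283, 0.959, 0.009], [0.959, -0.283, 0.002], [0.004, 0.008, -1.0]]
ft_force: [0.9, -0.1, 0.7]
grip_width: 0.0696
```

Emit:
step_arm(
  increments=[
    {"x": -3.641, "y": 1.239, "z": 0, "wx": 0, "wy": 0, "wz": 0, "gripper": 7},
    {"x": -3.641, "y": 1.239, "z": 0, "wx": 0, "wy": 0, "wz": 0, "gripper": 7},
    {"x": -3.641, "y": 1.239, "z": 0, "wx": 0, "wy": 0, "wz": 0, "gripper": 7},
    {"x": -3.641, "y": 1.239, "z": 0, "wx": 0, "wy": 0, "wz": 0, "gripper": 7},
    {"x": -3.641, "y": 1.239, "z": 0, "wx": 0, "wy": 0, "wz": 0, "gripper": 7},
    {"x": -3.641, "y": 1.239, "z": 0, "wx": 0, "wy": 0, "wz": 0, "gripper": 7},
    {"x": -3.641, "y": 1.239, "z": 0, "wx": 0, "wy": 0, "wz": 0, "gripper": 7},
    {"x": -3.641, "y": 1.239, "z": 0, "wx": 0, "wy": 0, "wz": 0, "gripper": 7},
    {"x": -3.641, "y": 1.239, "z": 0, "wx": 0, "wy": 0, "wz": 0, "gripper": 7},
    {"x": -3.641, "y": 1.239, "z": 0, "wx": 0, "wy": 0, "wz": 0, "gripper": 7},
    {"x": -3.641, "y": 1.239, "z": 0, "wx": 0, "wy": 0, "wz": 0, "gripper": 7},
    {"x": -3.641, "y": 1.239, "z": 0, "wx": 0, "wy": 0, "wz": 0, "gripper": 7},
    {"x": -3.641, "y": 1.239, "z": 0, "wx": 0, "wy": 0, "wz": 0, "gripper": 7},
    {"x": -3.641, "y": 1.239, "z": 0, "wx": 0, "wy": 0, "wz": 0, "gripper": 7},
    {"x": 0, "y": 0, "z": 0, "wx": 0, "wy": 0, "wz": 0, "gripper": 7},
  ],
)

```text
time_s: 20.6
position: [0.6364, -0.3117, 0.3482]
tool_rot: [[0.288, 0.958, -0.001], [0.958, -0.288, -0.001], [-0.001, -0.001, -1.0]]
ft_force: [-0.4, 1.3, -0.8]
grip_width: 0.07
```

Emit:
step_arm(
  increments=[
    {"x": 0, "y": 0, "z": 0, "wx": 0, "wy": 0, "wz": 0.1167, "gripper": 7},
    {"x": 0, "y": 0, "z": 0, "wx": 0, "wy": 0, "wz": 0.1167, "gripper": 7},
    {"x": 0, "y": 0, "z": 0, "wx": 0, "wy": 0, "wz": 0.1167, "gripper": 7},
    {"x": 0, "y": 0, "z": 0, "wx": 0, "wy": 0, "wz": 0.1167, "gripper": 7},
    {"x": 0, "y": 0, "z": 0, "wx": 0, "wy": 0, "wz": 0.1167, "gripper": 7},
    {"x": 0, "y": 0, "z": 0, "wx": 0, "wy": 0, "wz": 0.1167, "gripper": 7},
    {"x": 0, "y": 0, "z": 0, "wx": 0, "wy": 0, "wz": 0.1167, "gripper": 7},
    {"x": 0, "y": 0, "z": 0, "wx": 0, "wy": 0, "wz": 0.1167, "gripper": 7},
    {"x": 0, "y": 0, "z": 0, "wx": 0, "wy": 0, "wz": 0, "gripper": 7},
    {"x": 0, "y": 0, "z": 0, "wx": 0, "wy": 0, "wz": 0, "gripper": 7},
    {"x": 0, "y": 0, "z": 0, "wx": 0, "wy": 0, "wz": 0, "gripper": 7},
  ],
)

```text
time_s: 21.7
position: [0.6373, -0.3068, 0.3493]
tool_rot: [[0.938, 0.346, -0.0], [0.346, -0.938, 0.0], [-0.0, -0.0, -1.0]]
ft_force: [0.5, -0.1, -0.8]
grip_width: 0.0699
```

Run:
```python
from h import *
d=shot("wrist","w8");s=shot("scene","s8")
cv2.imwrite("pics/c8.png",np.hstack([d["color"],cv2.resize(s["color"][160:260,290:365],(288,384))]))
h=cv2.cvtColor(d["color"],cv2.COLOR_BGR2HSV); p=proj(d,[.637,-.307,.08])[0]; print(p)
m=(h[...,0]>8)&(h[...,0]<20)&(h[...,1]>80)&(h[...,2]>150)
c,_=blob(0,m,p); r=cv2.minAreaRect(np.float32([plane(d,q[0],.08)[:2] for q in c])); print(r, "img",cv2.minAreaRect(c))
w2=load("w2"); print("height",tri((w2,(287.6,302.3)),(d,cv2.minAreaRect(c)[0])))
```

```text
[255.63081902 189.1276667 ]
((0.637126088142395, -0.3077251613140106), (0.02915843017399311, 0.06412134319543839), 19.495084762573242) img ((255.5, 188.5), (73.0, 35.0), 90.0)
height (array([ 0.6363606 , -0.30591632,  0.08192328]), [np.float64(0.00013142105698472087), np.float64(0.00013142105698478853)])
```

View pics/c8.png

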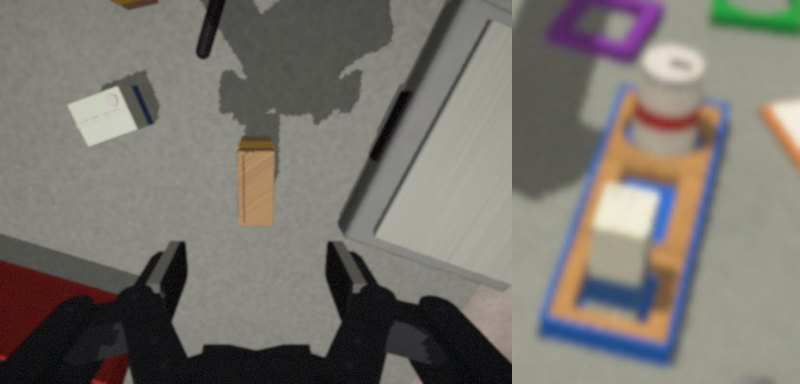

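The carton stands in its hole. The box top is at (255,188), measured at (0.637,−0.307), 82 mm high, and aligned with the jaws. Grasping it.

Emit:
step_arm(
  increments=[
    {"x": 0, "y": 0, "z": 2.5, "wx": 0, "wy": 0, "wz": 0.005, "gripper": 7},
    {"x": 0, "y": 0, "z": 2.5, "wx": 0, "wy": 0, "wz": 0, "gripper": 7},
    {"x": 0, "y": 0, "z": 2.5, "wx": 0, "wy": 0, "wz": 0, "gripper": 7},
    {"x": 0, "y": 0, "z": 2.5, "wx": 0, "wy": 0, "wz": 0, "gripper": 7},
    {"x": 0, "y": 0, "z": 2.5, "wx": 0, "wy": 0, "wz": 0, "gripper": 7},
    {"x": 0, "y": 0, "z": 1.3, "wx": 0, "wy": 0, "wz": 0, "gripper": 7},
    {"x": 0, "y": 0, "z": 0, "wx": 0, "wy": 0, "wz": 0, "gripper": 7},
    {"x": 0, "y": 0, "z": 0, "wx": 0, "wy": 0, "wz": 0, "gripper": 5},
    {"x": 0, "y": 0, "z": 0, "wx": 0, "wy": 0, "wz": 0, "gripper": 3.8},
    {"x": 0, "y": 0, "z": 0, "wx": 0, "wy": 0, "wz": 0, "gripper": 3},
    {"x": 0, "y": 0, "z": 0, "wx": 0, "wy": 0, "wz": 0, "gripper": 2.3},
    {"x": 0, "y": 0, "z": 0, "wx": 0, "wy": 0, "wz": 0, "gripper": 2.3},
    {"x": 0, "y": 0, "z": 0, "wx": 0, "wy": 0, "wz": 0, "gripper": 2.3},
    {"x": 0, "y": 0, "z": 0, "wx": 0, "wy": 0, "wz": 0, "gripper": 2.3},
  ],
  newtons=35,
)

```text
time_s: 23.2
position: [0.6374, -0.3072, 0.2126]
tool_rot: [[0.941, 0.339, 0.002], [0.339, -0.941, -0.001], [0.001, 0.002, -1.0]]
ft_force: [-0.9, 0.6, 6.9]
grip_width: 0.0295
```

Emit:
step_arm(
  increments=[
    {"x": 0, "y": 0, "z": -1, "wx": 0, "wy": 0, "wz": 0, "gripper": 2.3},
    {"x": 0, "y": 0, "z": -3, "wx": 0, "wy": 0, "wz": 0, "gripper": 2.3},
    {"x": 0, "y": 0, "z": -3.5, "wx": 0, "wy": 0, "wz": 0, "gripper": 2.3},
    {"x": 0, "y": 0, "z": -3.5, "wx": 0, "wy": 0, "wz": 0, "gripper": 2.3},
    {"x": 0, "y": 0, "z": -3, "wx": 0, "wy": 0, "wz": 0, "gripper": 2.3},
    {"x": 0.5986, "y": -4.075, "z": 0, "wx": 0, "wy": 0, "wz": 0, "gripper": 2.3},
    {"x": 0.5986, "y": -4.075, "z": 0, "wx": 0, "wy": 0, "wz": 0, "gripper": 2.3},
    {"x": 0.5986, "y": -4.075, "z": 0, "wx": 0, "wy": 0, "wz": 0, "gripper": 2.3},
    {"x": 0.5986, "y": -4.075, "z": 0, "wx": 0, "wy": 0, "wz": 0, "gripper": 2.3},
    {"x": 0.5986, "y": -4.075, "z": 0, "wx": 0, "wy": 0, "wz": 0, "gripper": 2.3},
    {"x": 0.5986, "y": -4.075, "z": 0, "wx": 0, "wy": 0, "wz": 0, "gripper": 2.3},
    {"x": 0.5986, "y": -4.075, "z": 0, "wx": 0, "wy": 0, "wz": 0, "gripper": 2.3},
    {"x": 0.5986, "y": -4.075, "z": 0, "wx": 0, "wy": 0, "wz": 0, "gripper": 2.3},
    {"x": 0.5986, "y": -4.075, "z": 0, "wx": 0, "wy": 0, "wz": 0, "gripper": 2.3},
    {"x": 0.5986, "y": -4.075, "z": 0, "wx": 0, "wy": 0, "wz": 0, "gripper": 2.3},
    {"x": 0.5986, "y": -4.075, "z": 0, "wx": 0, "wy": 0, "wz": 0, "gripper": 2.3},
    {"x": 0.5986, "y": -4.075, "z": 0, "wx": 0, "wy": 0, "wz": 0, "gripper": 2.3},
    {"x": 0.5986, "y": -4.075, "z": 0, "wx": 0, "wy": 0, "wz": 0, "gripper": 2.3},
    {"x": 0.5986, "y": -4.075, "z": 0, "wx": 0, "wy": 0, "wz": 0, "gripper": 2.3},
    {"x": 0, "y": 0, "z": 0, "wx": 0, "wy": 0, "wz": 0, "gripper": 2.3},
  ],
)

```text
time_s: 25.2
position: [0.5213, 0.262, 0.3516]
tool_rot: [[0.939, 0.343, -0.0], [0.343, -0.939, 0.001], [0.0, -0.001, -1.0]]
ft_force: [-0.2, -0.3, -1.0]
grip_width: 0.0298
```

Emit:
step_arm(
  increments=[
    {"x": 0, "y": 0, "z": 0, "wx": 0, "wy": 0, "wz": -0.1174, "gripper": 2.3},
    {"x": 0, "y": 0, "z": 0, "wx": 0, "wy": 0, "wz": -0.1174, "gripper": 2.3},
    {"x": 0, "y": 0, "z": 0, "wx": 0, "wy": 0, "wz": -0.1174, "gripper": 2.3},
    {"x": 0, "y": 0, "z": 0, "wx": 0, "wy": 0, "wz": -0.1174, "gripper": 2.3},
    {"x": 0, "y": 0, "z": 0, "wx": 0, "wy": 0, "wz": -0.1174, "gripper": 2.3},
    {"x": 0, "y": 0, "z": 0, "wx": 0, "wy": 0, "wz": -0.1174, "gripper": 2.3},
    {"x": 0, "y": 0, "z": 0, "wx": 0, "wy": 0, "wz": -0.1174, "gripper": 2.3},
    {"x": 0, "y": 0, "z": 0, "wx": 0, "wy": 0, "wz": -0.1174, "gripper": 2.3},
    {"x": 0, "y": 0, "z": 0, "wx": 0, "wy": 0, "wz": 0, "gripper": 2.3},
    {"x": 0, "y": 0, "z": 0, "wx": 0, "wy": 0, "wz": 0, "gripper": 2.3},
    {"x": 0, "y": 0, "z": 0, "wx": 0, "wy": 0, "wz": 0, "gripper": 2.3},
  ],
)

```text
time_s: 26.3
position: [0.523, 0.2579, 0.3513]
tool_rot: [[0.285, 0.959, 0.0], [0.959, -0.285, -0.0], [-0.0, 0.0, -1.0]]
ft_force: [-0.6, -0.2, -1.2]
grip_width: 0.0298
```

Run:
```python
from h import *
d=shot("wrist","w9");s=shot("scene","s9")
cv2.imwrite("pics/c9.png",np.hstack([d["color"],cv2.resize(s["color"][160:260,290:365],(288,384))]))
```

```text
(no output)
```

View pics/c9.png

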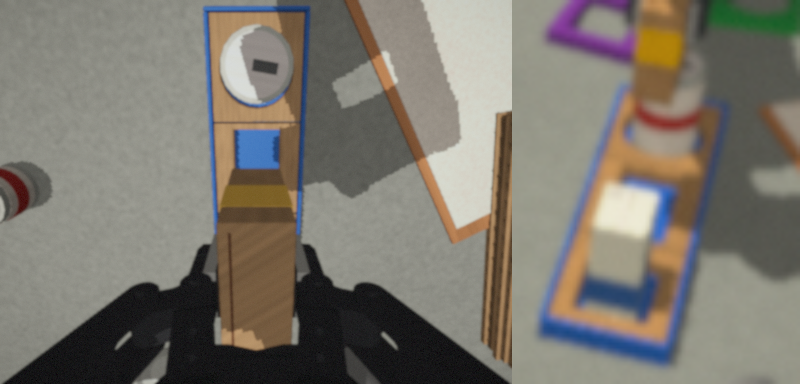

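The box is upright and square over the middle hole (hole 234–281 px, centred on the box). Lowering.

Emit:
step_arm(
  increments=[
    {"x": 0, "y": 0, "z": 2, "wx": 0, "wy": 0, "wz": 0, "gripper": 2.3},
    {"x": 0, "y": 0, "z": 2, "wx": 0, "wy": 0, "wz": 0, "gripper": 2.3},
    {"x": 0, "y": 0, "z": 2, "wx": 0, "wy": 0, "wz": 0, "gripper": 2.3},
    {"x": 0, "y": 0, "z": 2, "wx": 0, "wy": 0, "wz": 0, "gripper": 2.3},
    {"x": 0, "y": 0, "z": 1.5, "wx": 0, "wy": 0, "wz": 0, "gripper": 2.3},
    {"x": 0, "y": 0, "z": 1, "wx": 0, "wy": 0, "wz": 0, "gripper": 2.3},
    {"x": 0, "y": 0, "z": 0, "wx": 0, "wy": 0, "wz": 0, "gripper": 2.3},
    {"x": 0, "y": 0, "z": 0, "wx": 0, "wy": 0, "wz": 0, "gripper": 2.3},
  ],
)

```text
time_s: 27.2
position: [0.5231, 0.2581, 0.2468]
tool_rot: [[0.283, 0.959, 0.001], [0.959, -0.283, 0.0], [0.0, 0.001, -1.0]]
ft_force: [-1.0, 0.5, -1.2]
grip_width: 0.0293
```

Emit:
step_arm(
  increments=[
    {"x": 0, "y": 0, "z": 0.8, "wx": 0, "wy": 0, "wz": 0, "gripper": 2.3},
    {"x": 0, "y": 0, "z": 0.8, "wx": 0, "wy": 0, "wz": 0, "gripper": 2.3},
    {"x": 0, "y": 0, "z": 0.6, "wx": 0, "wy": 0, "wz": 0, "gripper": 2.3},
    {"x": 0, "y": 0, "z": 0.3, "wx": 0, "wy": 0, "wz": 0, "gripper": 2.3},
    {"x": 0, "y": 0, "z": 0.2, "wx": 0, "wy": 0, "wz": 0, "gripper": 2.3},
    {"x": 0, "y": 0, "z": 0, "wx": 0, "wy": 0, "wz": 0, "gripper": 2.3},
    {"x": 0, "y": 0, "z": 0, "wx": 0, "wy": 0, "wz": 0, "gripper": 2.3},
  ],
)

```text
time_s: 27.9
position: [0.523, 0.2581, 0.2194]
tool_rot: [[0.282, 0.959, 0.0], [0.959, -0.282, 0.0], [0.0, 0.0, -1.0]]
ft_force: [-0.1, -0.1, -1.0]
grip_width: 0.0296
```

Emit:
step_arm(
  increments=[
    {"x": 0, "y": 0, "z": 0.1, "wx": 0, "wy": 0, "wz": 0, "gripper": 2.3},
    {"x": 0, "y": 0, "z": 0.1, "wx": 0, "wy": 0, "wz": 0, "gripper": 2.3},
    {"x": 0, "y": 0, "z": 0.07, "wx": 0, "wy": 0, "wz": 0, "gripper": 2.3},
    {"x": 0, "y": 0, "z": 0, "wx": 0, "wy": 0, "wz": 0, "gripper": 2.3},
    {"x": 0, "y": 0, "z": 0, "wx": 0, "wy": 0, "wz": 0, "gripper": 2.3},
  ],
)

```text
time_s: 28.4
position: [0.5229, 0.2581, 0.2166]
tool_rot: [[0.282, 0.959, 0.0], [0.959, -0.282, 0.0], [0.0, 0.0, -1.0]]
ft_force: [-0.2, -0.0, -0.2]
grip_width: 0.03
```

Emit:
step_arm(
  increments=[
    {"x": 0, "y": 0, "z": 0.05, "wx": 0, "wy": 0, "wz": 0, "gripper": 2.3},
    {"x": 0, "y": 0, "z": 0, "wx": 0, "wy": 0, "wz": 0, "gripper": 2.3},
  ],
)

```text
time_s: 28.6
position: [0.5229, 0.2581, 0.2166]
tool_rot: [[0.282, 0.959, 0.0], [0.959, -0.282, 0.0], [0.0, 0.0, -1.0]]
ft_force: [-2.4, -0.4, 3.4]
grip_width: 0.0299
```

The box is in contact at the expected height (0.2166). I'll release, go up, and check.

Emit:
step_arm(
  increments=[
    {"x": 0, "y": 0, "z": 0, "wx": 0, "wy": 0, "wz": 0, "gripper": 3.3},
    {"x": 0, "y": 0, "z": 0, "wx": 0, "wy": 0, "wz": 0, "gripper": 4},
    {"x": 0, "y": 0, "z": 0, "wx": 0, "wy": 0, "wz": 0, "gripper": 5},
    {"x": 0, "y": 0, "z": 0, "wx": 0, "wy": 0, "wz": 0, "gripper": 5},
    {"x": 0, "y": 0, "z": -1, "wx": 0, "wy": 0, "wz": 0, "gripper": 5},
    {"x": 0, "y": 0, "z": -3, "wx": 0, "wy": 0, "wz": 0, "gripper": 5},
    {"x": 0, "y": 0, "z": -3, "wx": 0, "wy": 0, "wz": 0, "gripper": 5},
    {"x": 0, "y": 0, "z": -3, "wx": 0, "wy": 0, "wz": 0, "gripper": 5},
    {"x": 0, "y": 0, "z": -3, "wx": 0, "wy": 0, "wz": 0, "gripper": 5},
    {"x": -3, "y": -1, "z": -2, "wx": 0, "wy": 0, "wz": 0, "gripper": 5},
    {"x": -3.5, "y": -1, "z": -2, "wx": 0, "wy": 0, "wz": 0, "gripper": 5},
    {"x": -3.5, "y": -1, "z": 0, "wx": 0, "wy": 0, "wz": 0, "gripper": 5},
    {"x": -3, "y": -1, "z": 0, "wx": 0, "wy": 0, "wz": 0, "gripper": 5},
    {"x": 0, "y": 0, "z": 0, "wx": 0, "wy": 0, "wz": 0, "gripper": 5},
    {"x": 0, "y": 0, "z": 0, "wx": 0, "wy": 0, "wz": 0, "gripper": 5},
  ],
)

```text
time_s: 30.1
position: [0.4478, 0.1444, 0.3869]
tool_rot: [[0.283, 0.959, 0.002], [0.959, -0.283, 0.0], [0.001, 0.001, -1.0]]
ft_force: [0.1, 0.5, -0.2]
grip_width: 0.0499
```

Run:
```python
from h import *
s=shot("scene","s10");b=shot("side","b10")
cv2.imwrite("pics/c10.png",np.vstack([np.hstack([cv2.resize(s["color"][160:260,295:365],(266,380)),cv2.resize(b["color"][110:210,165:295],(494,380))]),cv2.resize(s["color"][165:255,90:360],(760,220))]))
# expected top centres vs images
T=np.array([[.4308,.2848,.088],[.5229,.2578,.084],[.6150,.2308,.092]])
print(proj(s,T).round(1),proj(b,T).round(1))
a=load("scene0")["color"].astype(int); e=np.abs(a-s["color"]).max(2)
for n,(x,y) in dict(scan=(238,197),scart=(147,199),sbox=(187,197)).items(): print(n,np.median(e[y-8:y+9,x-8:x+9]),e[y-8:y+9,x-8:x+9].max())
```

```text
[[331.5 175.7]
 [325.7 195. ]
 [319.5 213.8]] [[198.3 164. ]
 [225.7 157.9]
 [251.7 148.9]]
scan 3.0 6
scart 2.0 5
sbox 2.0 16
```

View pics/c10.png

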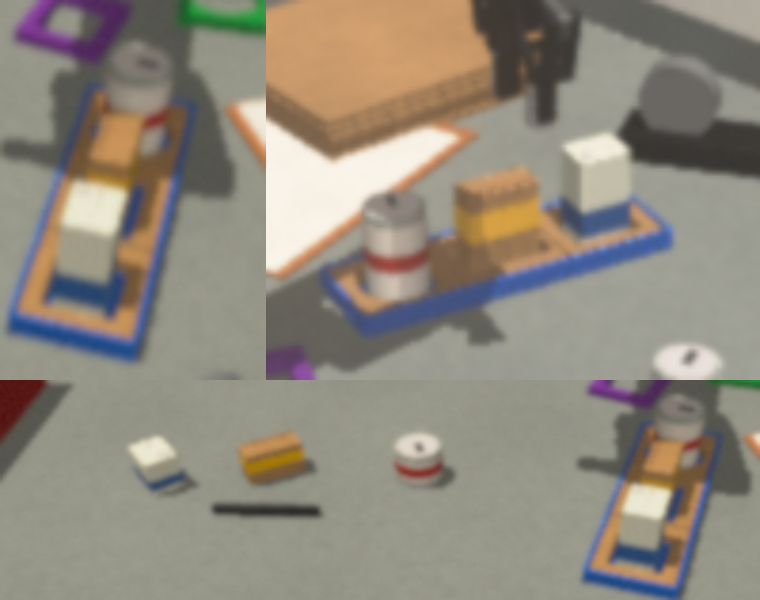

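All three stand upright in their cells. Their tops project within about 1 px of the seated positions in the side view, and so does the carton's in the scene view. The short items are unmoved. Handing in.

```bash
python3 -c "
from rig import env
print(env.close_job())"
```

```text
the job is handed in; nothing more can be done
None
```

The job is handed in at about 30 s of the 90 s allowed. The tall can, tall carton and tall box, in that order, were each lowered into their matching cell until the wrist sensed the floor, then released.

- **Seating:** in the last side view all three tops lie within about 1 px of where they should be when standing on the tray floor. The scene view agrees for the carton. Contact heights for the carton and box matched what I expected to about 0.1 mm. The can touched down within about 0.5 mm of the height I had worked out.
- **Left alone:** pixel comparison with the first scene image shows the short can, carton and box unmoved. The arm was clear of everything at hand-in.
- **Measurements that disagreed:** the coarse scene-camera heights for the tray rim came out 2–6 mm low, and one corner was mismatched. Two wrist views gave 19.5 mm against the stated 20 mm, so I used those. The first move call was refused for incomplete rows and moved nothing.

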